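# Set a steel blank in the filing fixture and lock the clamp

### The arm

A 6-joint arm with a two-finger parallel gripper is mounted at the origin on a cart in front of the work surface, level with it; the furniture and walls round the work are solid. World frame = base frame: x ahead of the robot, y to its left, z up, the work surface at z = 0. Lengths are in m, angles in degrees, forces in N, time in s.
With the tool pointing down it reaches from about 0.375 to 0.9 m from the base axis. Payload 3.1 kg.
Tool frame: the origin (TCP) lies at the very end of the fingers, on their centre line; the grasp point (between the pads) lies 19 mm behind it; z points along the fingers, y is the line along which they close (so a half turn about z gives the same grasp; the last joint's range is limited). The gripper opens to 87 mm and grips with 3 to 60 N. Pads are 19 mm wide; open, the fingers measure 117 mm over their backs; the gripper's body (75 mm by 190 mm) begins 51 mm behind the grasp point.
Start: joints at [-74.227, 30.224, 82.088, -0, 67.689, -10.227], TCP at [0.274, -0.562, 0.223] pointing down, gripper open.
Joint ranges: [-176.69, 176.69], [-43.24, 126.21], [12.49, 139.97], [-82, 262], [0, 151.66], [-163.58, 163.58]. Speed limits (degrees/s): [159.86, 159.86, 180, 180, 180, 180].

### API

Orientations are given as a 3x3 rotation matrix whose columns are the frame's x, y, z axes.
In Python, from workcell import * gives the robot as it stands.
- The arm moves only by the tool move_arm, never from a script. Its argument "moves" is one flat list of numbers, 7 for each row, row after row: the turn, a rotation vector about the tool's x, y, z in rad, then the shift along the tool's x, y, z in cm, then the finger opening in cm, from 0 to 8.7. In form: [rx, ry, rz, x, y, z, fingers, rx, ry, rz, x, y, z, fingers, ...]. A call has 1 to 12 rows; each row is the pose to reach, as a shift and turn from the pose commanded when the call began, along the tool's axes at that moment; what a row does not reach only later rows make up. A row lasts 1/12 s, in which the tool goes at most 41.7 mm and 7.16 degrees, less where a joint would pass 70% of its speed; a pose out of reach is approached as far as the arm can. A call with a gripper value outside its range is refused whole. The fingers move at their own pace and stop on an object; the grip force is fixed at half the most. Time passes only in rows, so rows that repeat a pose let the fingers close. It gives the time, the measured TCP pose, the force, the opening and the grip force at its end, in the units of the state.
- get_obs(): the state, without advancing time (a new reading comes with each control period).
- capture(name): name is "side" or "top"; returns a dict with "color" (480x640x3 uint8, red, green, blue), "mtx" (3x3 intrinsics, pixels), "position" and "attitude" of the camera in the world. Camera axes: x right, y up, looking along -z (the intrinsics and any distortion apply to the point x, -y, -z); pixel columns grow to the right and rows downward; lengths in m; the calibration is good to about 2 mm. A picture is of the moment at which its call begins. There is no depth.
- hand_in(): hands the job in; it is judged then, once.
The state is a dict: "clock": time; "joints": joint angles; "qd": joint speeds; "effort": joint torques, N m; "tool_pos": TCP position; "ee_rot": TCP orientation; "ft_force": force on the tool from outside, world axes, zero at the start; "moment": the same for the moment, N m; "grip_width": finger opening in m; "grip_force": force on a finger pad.
Only numpy, scipy, OpenCV 4.12 (cv2) and the standard library are available. Lean on these libraries where they do the work, as an engineer would, in place of code of your own. Each camera call takes 0.05 s, during which the arm holds its last target. There are 200 camera calls.

### The job

Get the steel blank ready for filing: slide it on the aluminium fixture until its long side bears flat along the brass-coloured fence and its near end sticks out about 20 mm past the front edge of the fixture, then push the handle of the toggle clamp on that fixture over to upright so that it locks down on the blank. Only push things with the fingers: do not lift the blank or grip the handle, and leave the other tools and parts where they lie.

Things in the scene. Friction and masses are not known exactly. Their poses are not given: they have to be found in the camera images.
- fixture: Bright aluminium fixture plate with a grid of small holes, 190 x 250 x 15 mm (x, y, z), screwed to the front of the bench; it does not move. Origin: centre of its underside, on the bench top; x points away from the robot, y to its left. Its front edge, nearest the robot, is the line x = -0.095 of this frame; its top is z = 0.015.
- fence: Brass-coloured flat bar with two dark bolts, fixed on the fixture along the fixture's x: 150 mm long (fixture x -0.080 to 0.070), 26 mm wide (fixture y 0.020 to 0.046), 8 mm high; bolt heads 24 mm high at fixture x -0.066 and 0.054. The blank bears on its right-hand face, fixture y = 0.020. Origin: centre of its underside; own y along the bar.
- clamp: Steel toggle clamp fixed on the fixture behind the fence. Origin at fixture point (-0.040, 0, 0.015), axes as the fixture's. Base and cheeks fill own x -0.027 to 0.027, y 0.056 to 0.114, up to 68 mm above the fixture's top. Raised, its arm slants up over the fence within own x -0.011 to 0.011, y -0.035 to 0.10, up to 0.18 above the bench: keep the gripper's body clear of it.
- blank: Dark oiled steel plate, 85 x 160 x 7 mm (x, y, z of its own frame), 0.5 to 0.75 kg, lying loose and flat on the fixture to the right of the fence, its long side turned by up to 0.1 rad from it. Origin: centre of its underside. Its long axis, own y, lies roughly along the fixture's x. Sliding friction about 0.5 to 0.7.
- clamp_handle (a joint): Handle of the toggle clamp: 0 = leaning fully back to the left, 0.8 rad from upright (arm raised; it starts near this); 0.8 = upright against its stop. Hinge axis along the fixture's x through fixture point (-0.040, 0.092, 0.037). It stays where it is left and takes 2 to 6 N at the grip. The arm comes down as the handle rises; dead centre is at 0.75 and it stays locked beyond.
- clamp_grip (a point): Point on the axis of the clamp handle's red sleeve, 75 mm from the hinge axis; z points along the handle to its free end, 32 mm beyond this point, x along the hinge axis. The sleeve is 62 mm long and 17 mm thick; below it the handle is a steel flat 12 mm wide, 5 mm thick.
- clamp_foot: Round rubber foot on the clamp's arm, 17 mm across, 16 mm high; raised, it hangs about 95 mm above the fixture's top near fixture (-0.040, -0.023). Origin: centre of its lower face. Locked, it comes down at fixture point (-0.040, -0.010) and its spring presses on the 7 mm plate with about 6 N; below 0.45 rad of the handle it does not touch the plate.
- fence_bolt: Rusty hex bolt, 56 x 22 x 20 mm, lying loose on the fixture's rear left corner. Bystander.
- bush: Brass bush, 36 mm across, 10 mm high, lying loose on the fixture behind the clamp. Bystander.
- calipers: Steel calipers, 210 x 70 x 10 mm, loose on the bench to the right. Bystander.
- soapstone: Soapstone stick in its holder, 130 x 15 x 8 mm, loose on the bench to the right. Bystander.
- big_bolt: Hex bolt, 75 x 30 x 26 mm, loose on the bench to the right of the fixture. Bystander.
- pliers: Pliers, 175 x 56 x 14 mm, loose on the bench to the left of the fixture. Bystander.

How it is judged (in metres and radians):
On the way, in this order (a step that is already met when the one before it is completed fails the run):
1. the blank bears along the fence and overhangs the front edge, the clamp still open (x of blank in the frame of fixture between -0.043 and -0.027 m and y of blank in the frame of fixture above -0.0265 m and angle between the y axis of blank and the x axis of fixture, either way round below 0.035 rad and value of joint clamp_handle below 0.45 rad), for 0.2 s.
2. the handle stands upright and the foot presses on the blank (value of joint clamp_handle above 0.74 rad and contact force between clamp_foot and blank above 3 N), for 0.2 s.
At the end, for the whole second after the job is handed in: The blank lies flat on the fixture, its long side within 4 mm of the fence and parallel to it within 2 degrees, its near end 12 to 28 mm past the fixture's front edge; the clamp handle is upright (above 0.74 rad) and the foot presses on the blank with more than 3 N (all of step 2 and x of blank in the frame of fixture between -0.043 and -0.027 m and y of blank in the frame of fixture above -0.0265 m and angle between the y axis of blank and the x axis of fixture, either way round below 0.035 rad and height (world z) of blank between 0.012 and 0.018 m and angle between blank's own z axis and vertical below 0.03 rad and linear speed of blank below 0.01 m/s); the robot touches nothing.
It fails at once if the blank is lifted, tipped or pushed off the fixture (height (world z) of blank above 0.027 m or height (world z) of blank below 0.008 m or angle between blank's own z axis and vertical above 0.15 rad).
It fails at once if the clamp handle is gripped between the fingers (contact force between the fingers and clamp above 1 N and x of the grasp point in the frame of clamp_grip between -0.006 and 0.006 m and y of the grasp point in the frame of clamp_grip between -0.006 and 0.006 m and z of the grasp point in the frame of clamp_grip between -0.05 and 0.032 m).
It fails at once if a bystander is moved (distance of any of fence_bolt, bush, calipers, soapstone, big_bolt, pliers from where it was at the start of the episode above 0.02 m).
It also fails if it takes over 64 s, if anything falls off the work surface, if the arm or the gripper's body presses on something with over 40 N, if the wrist force passes 120 N, or if a joint passes its speed limit or range.

## Working session

There is one attempt and no reset: what is moved stays moved. The work goes in short steps, Python scripts to look and compute and a tool call to move; the robot and the scene stay as the last step left them, time stands still between calls to the robot, and variables do not carry over. Pictures are saved under pics/ and viewed, at most 10 in all, crops included, and the job is handed in when it is done.

Besides the shell and the picture viewer there is one more tool, called after "Request:" by a JSON object that holds its "op" and its "data", one argument or row to a line. move_arm: Moves the arm, as the interface text tells. Its arguments: {"type":"object","properties":{"moves":{"type":"array"}},"required":["moves"]}

```bash
mkdir -p pics; ls; python3 - <<'E'
from workcell import *
import cv2,numpy as np
for n in("side","top"):
    c=capture(n); cv2.imwrite(f"pics/{n}0.png",c["color"][:,:,::-1]); print(n,c["mtx"],c["position"],c["attitude"],[k for k in c])
    np.savez(f"pics/{n}0.npz",**{k:np.array(v) for k,v in c.items()})
o=get_obs();print(o)
E
```

```text
pics
side [[591.62162075   0.         313.40261503]
 [  0.         591.62162075 240.88215533]
 [  0.           0.           1.        ]] [ 0.45648422 -1.25515855  0.68788068] [[ 0.99876476  0.03767503 -0.03239667]
 [-0.04585039  0.44752115 -0.89309717]
 [-0.01914927  0.89347938  0.44869577]] ['color', 'mtx', 'position', 'attitude']
top [[598.33104319   0.         310.11037754]
 [  0.         598.33104319 240.96485007]
 [  0.           0.           1.        ]] [ 0.24450711 -0.09787534  1.2140554 ] [[-0.01853631  0.97991515 -0.19855154]
 [-0.99981701 -0.01722806  0.00831463]
 [ 0.00472697  0.19866933  0.98005518]] ['color', 'mtx', 'position', 'attitude']
{'clock': 0.1, 'joints': array([-7.42245840e+01,  3.02726406e+01,  8.21491348e+01,  6.78030802e-04,
        6.76893067e+01, -1.02276288e+01]), 'qd': array([-0.00496818, -0.10934447, -0.21486502,  0.05348127, -0.01778877,
       -0.0548759 ]), 'effort': array([-3.46645311e-04, -4.40985703e+01, -1.77150965e+01,  6.34743716e-02,
        5.34073915e-02, -4.20159608e-05]), 'tool_pos': array([ 0.2738564 , -0.56107573,  0.2216797 ]), 'ee_rot': array([[ 8.98772815e-01,  4.38414370e-01, -5.16546458e-04],
       [ 4.38414531e-01, -8.98770943e-01,  1.86870011e-03],
       [ 3.55008036e-04, -1.90599833e-03, -9.99998121e-01]]), 'ft_force': array([ 0.06071177, -0.76245496,  0.0942439 ]), 'moment': array([-0.05146193, -0.02933973, -0.00339599]), 'grip_force': 0.0, 'grip_width': 0.08714670992821591}
```

View pics/top0.png

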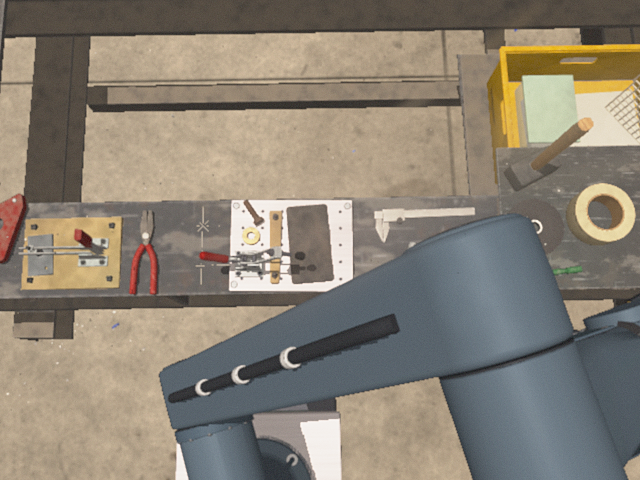

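View pics/side0.png

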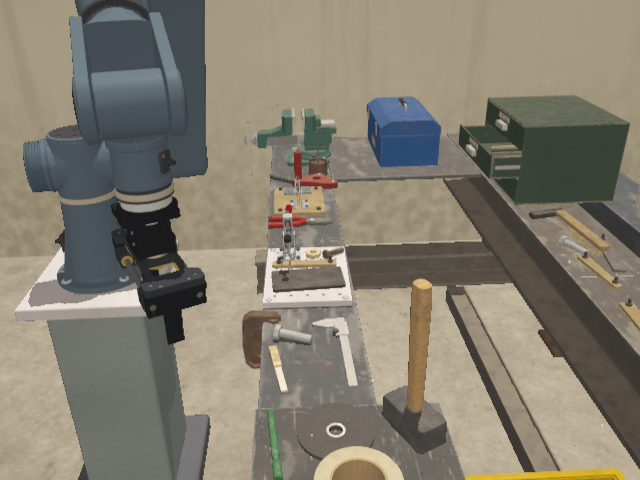

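The top view shows the fixture (white, u 231-353, v 199-291), the fence at u 270-282, the blank at u 287-333 / v 204-283, and the red handle leaning left at (200-230, 256). The side view shows the fixture at (264-352, 248-305) and the blank at its lower part.

```bash
cat > h.py <<'E'
import cv2,numpy as np
def load(n): return dict(np.load(f"pics/{n}.npz"))
def snap(n,name):
    from workcell import capture
    c=capture(n); cv2.imwrite(f"pics/{name}.png",c["color"][:,:,::-1]); np.savez(f"pics/{name}.npz",**{k:np.array(v) for k,v in c.items()}); return load(name)
def rays(c,uv):
    uv=np.atleast_2d(uv).astype(float); K=c["mtx"]
    d=np.c_[(uv[:,0]-K[0,2])/K[0,0],-(uv[:,1]-K[1,2])/K[1,1],-np.ones(len(uv))]
    return d@c["attitude"].T
def plane(c,uv,z):
    d=rays(c,uv);p=c["position"]; return p+d*((z-p[2])/d[:,2])[:,None]
def proj(c,P):
    q=(np.atleast_2d(P)-c["position"])@c["attitude"];K=c["mtx"]
    return np.c_[K[0,0]*q[:,0]/-q[:,2]+K[0,2],K[1,1]*-q[:,1]/-q[:,2]+K[1,2]]
def tri(c1,a,c2,b):
    d1=rays(c1,a)[0];d2=rays(c2,b)[0]
    s=np.linalg.lstsq(np.c_[d1,-d2],c2["position"]-c1["position"],rcond=None)[0]
    A=c1["position"]+s[0]*d1;B=c2["position"]+s[1]*d2
    return (A+B)/2,np.linalg.norm(A-B)
def big(m):
    n,l,s,_=cv2.connectedComponentsWithStats(m.astype(np.uint8)); return l==1+np.argmax(s[1:,4])
def box(c,roi,f):
    u0,v0,u1,v1=roi; hsv=cv2.cvtColor(c["color"],cv2.COLOR_RGB2HSV).astype(int)
    m=np.zeros(hsv.shape[:2],bool); m[v0:v1,u0:u1]=f(hsv,c["color"].astype(int))[v0:v1,u0:u1]
    return big(m)
E
python3 - <<'E'
from h import *
t,s=load("top0"),load("side0")
hsv=cv2.cvtColor(t["color"],cv2.COLOR_RGB2HSV)
for uv in[(310,240),(345,240),(275,270),(275,225),(210,257),(260,225)]: print(uv,hsv[uv[1],uv[0]])
# fixture
m=box(t,(215,185,365,305),lambda h,r:(h[...,2]>185)&(h[...,1]<40))
P=plane(t,np.argwhere(m)[:,::-1],.015)[:,:2]
r=cv2.minAreaRect(P.astype(np.float32));print("fix top",r)
b=box(t,(284,195,345,295),lambda h,r:(h[...,2]<130))
b=cv2.morphologyEx(b.astype(np.uint8),cv2.MORPH_OPEN,np.ones((9,9)))>0
P=plane(t,np.argwhere(b)[:,::-1],.022)[:,:2]
r=cv2.minAreaRect(P.astype(np.float32));print("blank top",r,cv2.boxPoints(r).tolist())
m=box(s,(250,235,370,320),lambda h,r:(h[...,2]>150)&(h[...,1]<50))
P=plane(s,np.argwhere(m)[:,::-1],.015)[:,:2];print("fix side",cv2.minAreaRect(P.astype(np.float32)))
a=t["color"][185:305,190:365]; a=cv2.resize(a,None,fx=4.5,fy=4.5,interpolation=2)
d=s["color"][190:320,245:375]; d=cv2.resize(d,None,fx=4.5,fy=4.5,interpolation=2)
cv2.imwrite("pics/ct.png",a[:,:,::-1]);cv2.imwrite("pics/cs.png",d[:,:,::-1])
E
```

```text
(310, 240) [ 14  53 130]
(345, 240) [ 11  17 238]
(275, 270) [ 18 106 175]
(275, 225) [ 16 101 196]
(210, 257) [  3 157 133]
(260, 225) [ 17  27 234]
fix top ((0.48017075657844543, -0.06887532770633698), (0.2500455975532532, 0.18938592076301575), 88.96959686279297)
blank top ((0.48122042417526245, -0.10624679923057556), (0.1582946926355362, 0.08341261744499207), 3.5515356063842773) [[0.3996415138244629, -0.06952346861362457], [0.4048086404800415, -0.15277589857578278], [0.562799334526062, -0.14297012984752655], [0.5576322078704834, -0.05971769988536835]]
fix side ((0.4800758361816406, -0.07935822010040283), (0.2541396915912628, 0.3988697826862335), 2.8480818271636963)
```

View pics/ct.png

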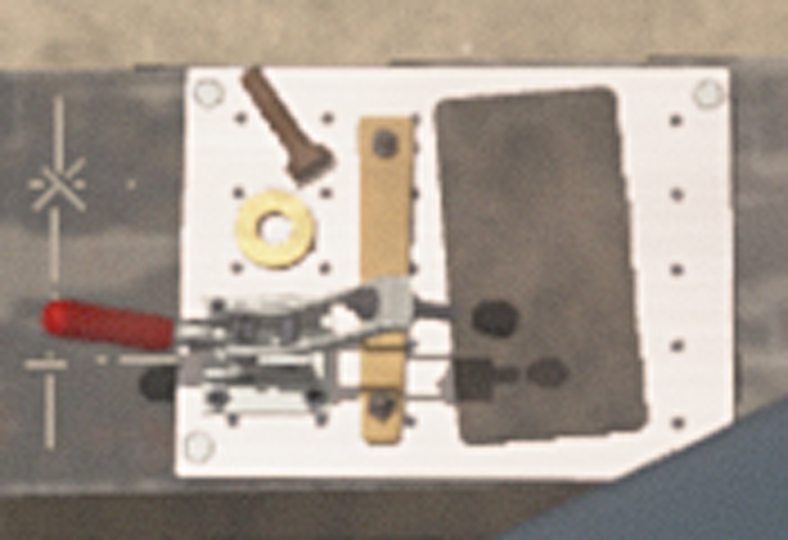

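View pics/cs.png

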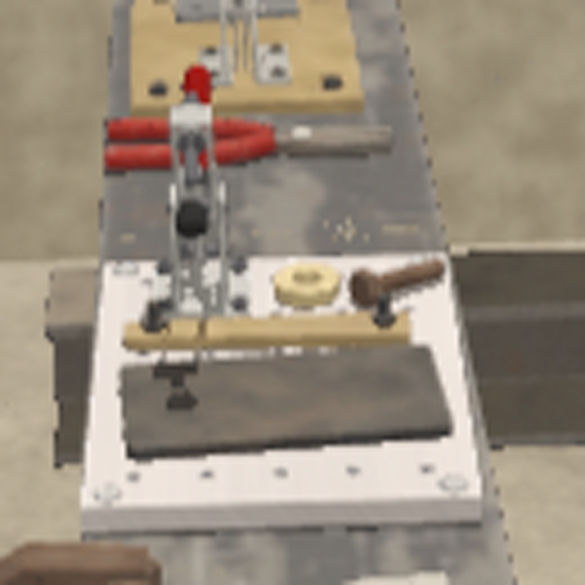

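Crops: blank corners far-right at top (617,90) / side (452,432) and near-right at top (648,428) / side (128,455). The fence's right face is at crop u≈412, and the red handle's free end is at top (45,318) / side (197,68). I'll cross-check the heights and the fixture frame.

```bash
python3 - <<'E'
from h import *
t,s=load("top0"),load("side0")
T=lambda u,v:(190+u/4.5,185+v/4.5); S=lambda u,v:(245+u/4.5,190+v/4.5)
for n,a,b in[("far-right",(617,90),(452,432)),("near-right",(648,428),(128,455)),("near-left",(465,442),(120,368)),("hend",(52,318),(197,75)),("fix farleft",(190,68),(447,257)),("fix nearleft",(176,476),(103,262)),("fix far right",(730,68),(480,497))]:
    print(n,*[np.round(x,4) for x in tri(t,T(*a),s,S(*b))])
th=np.radians(-1.03);c,sn=np.cos(th),np.sin(th);R=np.array([[c,-sn],[sn,c]]);O=np.array([.480,-.069])
F=lambda p:(np.atleast_2d(p)[:,:2]-O)@R
print("fence R",F(plane(t,[T(413,130),T(411,250)],.023)),"front L",F(plane(t,T(402,440),.023)),"far end",F(plane(t,T(385,117),.023)))
print("blank c",F([.4812,-.1062]))
W=lambda x,y:np.round(O+R@[x,y],4)
for p in[(.095,-.037),(.045,-.037),(-.035,-.0225),(-.035,-.065),(-.04,.092),(-.04,.169)]:print(p,W(*p))
E
```

```text
far-right [ 0.5637 -0.1445  0.016 ] 0.0024
near-right [ 0.4066 -0.1546  0.0167] 0.0017
near-left [ 0.4015 -0.0726  0.0185] 0.0016
hend [0.4453 0.0973 0.1058] 0.0018
fix farleft [0.5795 0.0525 0.0099] 0.0027
fix nearleft [0.3894 0.057  0.0128] 0.0019
fix far right [ 0.5732 -0.1972  0.012 ] 0.0
fence R [[0.06310241 0.01916641]
 [0.00733034 0.01957556]] front L [[-0.07894306  0.02280344]] far end [[0.0691972  0.03198182]]
blank c [[ 0.00186851 -0.03717242]]
(0.095, -0.037) [ 0.5743 -0.1077]
(0.045, -0.037) [ 0.5243 -0.1068]
(-0.035, -0.0225) [ 0.4446 -0.0909]
(-0.035, -0.065) [ 0.4438 -0.1334]
(-0.04, 0.092) [0.4417 0.0237]
(-0.04, 0.169) [0.443  0.1007]
```

```bash
cat >> h.py <<'E'
from scipy.spatial.transform import Rotation as Ro
th=np.radians(-1.03);RF=np.array([[np.cos(th),-np.sin(th),0],[np.sin(th),np.cos(th),0],[0,0,1]]);OF=np.array([.480,-.069,0])
W=lambda p:OF+RF@np.array(p,float)
# tool columns in fixture axes
R1=np.array([[1,0,0],[0,-1,0],[0,0,-1.]])          # tool y along fixture -y
R2=lambda tilt,flip=1:np.array([[0,flip,0],[flip,0,0],[0,0,-1.]])@Ro.from_euler('y',tilt*1.0).as_matrix()
def delta(p,R,R0=None,p0=None):
    from workcell import get_obs
    o=get_obs();A=o["ee_rot"] if R0 is None else R0;q=o["tool_pos"] if p0 is None else p0
    print("now fix",np.round(RF.T@(q-OF),4),"F",np.round(o["ft_force"],1),"t",o["clock"],"w",round(o["grip_width"],4))
    print("rot",np.round(Ro.from_matrix(A.T@RF@R).as_rotvec(),4),"shift cm",np.round(A.T@(W(p)-q)*100,2))
E
python3 - <<'E'
from h import *
delta((.102,-.037,.21),R1)
E
```

```text
now fix [-0.1973 -0.4957  0.2217] F [ 0.1 -0.8  0.1] t 0.1 w 0.0871
rot [-2.000e-03  1.000e-04  4.718e-01] shift cm [ 47.5  -27.25   1.24]
```

Request:
{"op": "move_arm", "data": {
  "moves": [0, 0, 0.472, 47.5, -27.2, 1.0, 5, 0, 0, 0.472, 47.5, -27.2, 1.0, 5, 0, 0, 0.472, 47.5, -27.2, 1.0, 5, 0, 0, 0.472, 47.5, -27.2, 1.0, 5, 0, 0, 0.472, 47.5, -27.2, 1.0, 5, 0, 0, 0.472, 47.5, -27.2, 1.0, 5, 0, 0, 0.472, 47.5, -27.2, 1.0, 5, 0, 0, 0.472, 47.5, -27.2, 1.0, 5, 0, 0, 0.472, 47.5, -27.2, 1.0, 5, 0, 0, 0.472, 47.5, -27.2, 1.0, 5, 0, 0, 0.472, 47.5, -27.2, 1.0, 5, 0, 0, 0.472, 47.5, -27.2, 1.0, 5]
}}

```text
clock: 1.1
tool_pos: [0.5551, -0.1469, 0.2131]
ee_rot: [[1.0, -0.018, -0.001], [-0.018, -1.0, 0.0], [-0.001, -0.0, -1.0]]
ft_force: [0.9, -1.0, 0.4]
grip_width: 0.0504
grip_force: 0.0
```

```bash
python3 - <<'E'
from h import *
delta((.102,-.037,.04),R1)
E
```

```text
now fix [ 0.0765 -0.0765  0.2131] F [ 0.9 -1.   0.4] t 1.1 w 0.0504
rot [-0.0003  0.0008 -0.0002] shift cm [ 2.56 -3.95 17.31]
```

Request:
{"op": "move_arm", "data": {
  "moves": [0, 0, 0, 2.6, -3.9, 0, 5, 0, 0, 0, 2.6, -3.9, 0, 5, 0, 0, 0, 2.6, -3.9, 8, 5, 0, 0, 0, 2.6, -3.9, 12, 5, 0, 0, 0, 2.6, -3.9, 15, 5, 0, 0, 0, 2.6, -3.9, 15, 5, 0, 0, 0, 2.6, -3.9, 15, 5]
}}

```text
clock: 1.68
tool_pos: [0.5763, -0.1089, 0.0575]
ee_rot: [[1.0, -0.018, -0.012], [-0.018, -1.0, 0.005], [-0.013, -0.005, -1.0]]
ft_force: [-0.7, 0.5, 0.7]
grip_width: 0.05
grip_force: 0.0
```

```bash
python3 - <<'E'
from h import *
delta((.102,-.037,.019),R1)
E
```

```text
now fix [ 0.097  -0.0382  0.0575] F [-0.7  0.5  0.7] t 1.6833 w 0.05
rot [-0.0045  0.0125 -0.0003] shift cm [ 0.55 -0.1   3.85]
```

Request:
{"op": "move_arm", "data": {
  "moves": [0, 0, 0, 0, 0, 1, 5, 0, 0, 0, 0, 0, 1, 5, 0, 0, 0, 0, 0, 1, 5, 0, 0, 0, 0, 0, 1, 5]
}}

```text
clock: 2.02
tool_pos: [0.5826, -0.1111, 0.0553]
ee_rot: [[1.0, -0.018, 0.004], [-0.018, -1.0, -0.001], [0.004, 0.001, -1.0]]
ft_force: [0.4, 0.6, -0.7]
grip_width: 0.0502
grip_force: 0.0
```

```bash
python3 - <<'E'
from h import *
delta((.102,-.037,.018),R1)
c=snap("side","s1");cv2.imwrite("pics/s1c.png",cv2.resize(c["color"][190:320,235:375],None,fx=4.2,fy=4.2,interpolation=2)[:,:,::-1])
E
```

```text
now fix [ 0.1034 -0.0402  0.0553] F [ 0.4  0.6 -0.7] t 2.0167 w 0.0502
rot [ 0.0013 -0.0036 -0.0003] shift cm [-0.15 -0.33  3.73]
```

View pics/s1c.png

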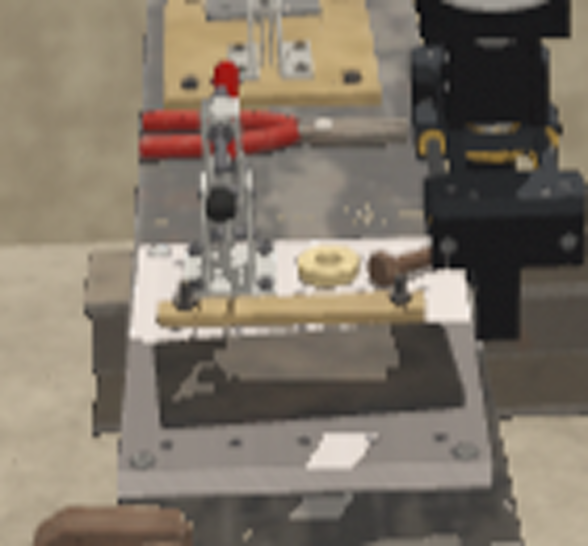

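The fingers hang just behind the blank's far end at (480-520, 340), and the scene is undisturbed. Now lowering.

Request:
{"op": "move_arm", "data": {
  "moves": [0, 0, 0, 0, -0.3, 1.2, 5, 0, 0, 0, 0, -0.3, 2.4, 5, 0, 0, 0, 0, -0.3, 3.2, 5, 0, 0, 0, 0, -0.3, 3.2, 5, 0, 0, 0, 0, -0.3, 3.2, 5, 0, 0, 0, 0, -0.3, 3.2, 5]
}}

```text
clock: 2.57
tool_pos: [0.5812, -0.1074, 0.0211]
ee_rot: [[1.0, -0.018, -0.0], [-0.018, -1.0, 0.0], [-0.0, -0.0, -1.0]]
ft_force: [0.6, 0.1, 1.0]
grip_width: 0.05
grip_force: 0.0
```

```bash
python3 - <<'E'
from h import *
delta((.102,-.037,.018),R1)
E
```

```text
now fix [ 0.1019 -0.0366  0.0211] F [0.6 0.1 1. ] t 2.5667 w 0.05
rot [-0.0002  0.0005 -0.0002] shift cm [0.01 0.04 0.31]
```

Request:
{"op": "move_arm", "data": {
  "moves": [0, 0, 0, 0, 0, 0.3, 5, 0, 0, 0, -0.5, 0, 0.3, 5, 0, 0, 0, -1.0, 0, 0.3, 5, 0, 0, 0, -1.5, 0, 0.3, 5, 0, 0, 0, -2.0, 0, 0.3, 5, 0, 0, 0, -2.4, 0, 0.3, 5, 0, 0, 0, -2.8, 0, 0.3, 5, 0, 0, 0, -3.2, 0, 0.3, 5, 0, 0, 0, -3.6, 0, 0.3, 5, 0, 0, 0, -4.0, 0, 0.3, 5, 0, 0, 0, -4.4, 0, 0.3, 5, 0, 0, 0, -4.4, 0, 0.3, 5]
}}

```text
clock: 3.57
tool_pos: [0.5363, -0.1065, 0.0186]
ee_rot: [[1.0, -0.018, -0.001], [-0.018, -1.0, 0.0], [-0.001, -0.0, -1.0]]
ft_force: [0.4, -0.2, 1.1]
grip_width: 0.0496
grip_force: 0.5
```

```bash
python3 - <<'E'
from h import *
delta((.0545,-.037,.018),R1)
c=snap("side","s2");cv2.imwrite("pics/s2c.png",cv2.resize(c["color"][190:320,235:375],None,fx=4.2,fy=4.2,interpolation=2)[:,:,::-1])
E
```

```text
now fix [ 0.057  -0.0365  0.0186] F [ 0.4 -0.2  1.1] t 3.5667 w 0.0496
rot [-0.0003  0.0011 -0.0002] shift cm [-0.25  0.05  0.06]
```

View pics/s2c.png

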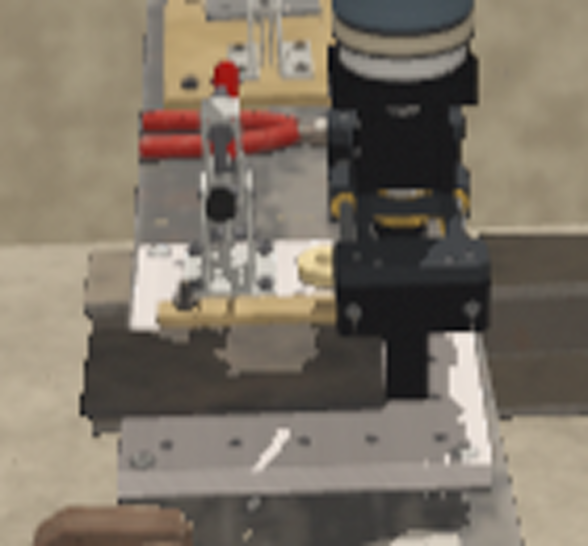

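The blank is pushed out past the front edge (left end at crop (85, 415)), and the fingers stand behind it at (405, 395). Next I back off and go round to the right side.

```bash
python3 - <<'E'
from h import *
delta((-.035,-.115,.06),R2(.12))
from workcell import get_obs; print(np.round(get_obs()["joints"],1))
E
```

```text
now fix [ 0.057  -0.0364  0.0185] F [ 1.1 -1.1  0.2] t 3.6167 w 0.05
rot [ 0.0926  0.0952 -1.569 ] shift cm [-9.21  7.86 -4.14]
[-22.9  42.5 101.4  -0.   36.2  68.1]
```

Request:
{"op": "move_arm", "data": {
  "moves": [0, 0, 0, 1.0, 0, 0, 5.5, 0, 0, 0, 1.5, 0, -2, 6, 0, 0, 0, 1.5, 0, -6, 6, 0, 0, 0, 1.5, 3, -10, 6, 0, 0, 0, 1.5, 6.5, -10, 6, 0, 0, 0, -1, 8, -10, 6, 0, 0, 0, -1, 8, -10, 6]
}}

```text
clock: 4.2
tool_pos: [0.5218, -0.1886, 0.1189]
ee_rot: [[1.0, -0.021, -0.005], [-0.021, -1.0, 0.001], [-0.005, -0.001, -1.0]]
ft_force: [-1.7, 1.4, -1.1]
grip_width: 0.0596
grip_force: 0.0
```

```bash
python3 - <<'E'
from h import *
delta((-.035,-.115,.10),R2(.12))
E
```

```text
now fix [ 0.0439 -0.1188  0.1189] F [-1.7  1.4 -1.1] t 4.2 w 0.0596
rot [ 0.0901  0.0975 -1.5723] shift cm [-7.89 -0.35  1.93]
```

Request:
{"op": "move_arm", "data": {
  "moves": [0.09, 0.097, -1.572, 0, 0.2, 0, 6, 0.09, 0.097, -1.572, -1, 0.2, 0, 6, 0.09, 0.097, -1.572, -2, 0.2, 0, 6, 0.09, 0.097, -1.572, -3, 0.2, 0, 6, 0.09, 0.097, -1.572, -4, 0.2, 0, 6, 0.09, 0.097, -1.572, -5, 0.2, 0, 6, 0.09, 0.097, -1.572, -6, 0.2, 0, 6, 0.09, 0.097, -1.572, -7, 0.2, 0, 6, 0.09, 0.097, -1.572, -7.8, 0.2, 1, 6, 0.09, 0.097, -1.572, -7.8, 0.2, 2, 6, 0.09, 0.097, -1.572, -7.8, 0.2, 2, 6, 0.09, 0.097, -1.572, -7.8, 0.2, 2, 6]
}}

```text
clock: 5.2
tool_pos: [0.4457, -0.1852, 0.0974]
ee_rot: [[0.086, 0.996, 0.006], [0.989, -0.086, 0.118], [0.118, -0.005, -0.993]]
ft_force: [-0.8, -0.6, -0.4]
grip_width: 0.0604
grip_force: 0.0
```

Request:
{"op": "move_arm", "data": {
  "moves": [0, 0, 0, 0, 0, 0, 6, 0, 0, 0, 0, 0, 0, 6, 0, 0, 0, 0, 0, 0, 6]
}}

```text
clock: 5.45
tool_pos: [0.4472, -0.1862, 0.0982]
ee_rot: [[0.094, 0.996, 0.009], [0.989, -0.095, 0.115], [0.115, -0.002, -0.993]]
ft_force: [-0.5, -0.5, 0.0]
grip_width: 0.06
grip_force: 0.0
```

```bash
python3 - <<'E'
from h import *
delta((-.035,-.113,.018),R2(.12))
t=snap("top","t3");s=snap("side","s3")
a=cv2.resize(t["color"][185:305,190:365],None,fx=2.25,fy=2.25,interpolation=2);b=cv2.resize(s["color"][200:320,235:375],None,fx=2.8125,fy=2.25,interpolation=2)
cv2.imwrite("pics/c3.png",np.hstack([a,b])[:,:,::-1]);print(a.shape,b.shape)
E
```

```text
now fix [-0.0307 -0.1178  0.0982] F [-0.5 -0.5  0. ] t 5.45 w 0.06
rot [ 0.0073  0.0045 -0.0765] shift cm [-0.48 -0.45  8.02]
(270, 394, 3) (270, 394, 3)
```

View pics/c3.png

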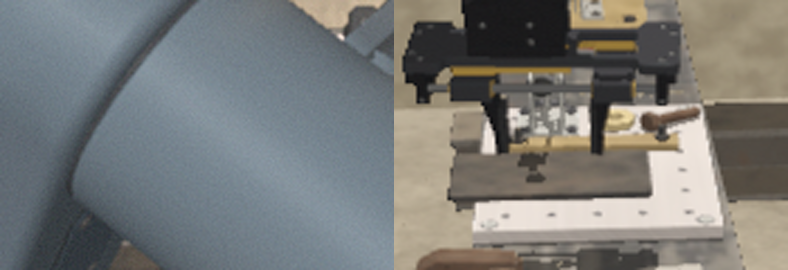

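The left half (top view) shows only the arm. In the side view the blank's right edge runs from about (451,195) to (650,193), straight along the fixture, with the near end past the front edge. I'll measure it against the fixture in the same picture.

```bash
python3 - <<'E'
from h import *
s=load("s3");S=lambda u,v:(235+(u-394)/2.8125,200+v/2.25)
Fx=lambda q,z:np.round((plane(s,q,z)-OF)@RF,4)
print("blank R edge",Fx([S(451,194),S(650,191)],.022))
print("blank near L/far L",Fx([S(453,157),S(650,155)],.022))
print("fix far right, near right corners (.095,-.125)/(-.095,-.125)",Fx([S(723,231),S(474,234)],.015))
delta((-.035,-.113,.05),R2(.12))
E
```

```text
blank R edge [[-0.1109 -0.0726  0.022 ]
 [ 0.0436 -0.0762  0.022 ]]
blank near L/far L [[-0.1137  0.0007  0.022 ]
 [ 0.0469 -0.0051  0.022 ]]
fix far right, near right corners (.095,-.125)/(-.095,-.125) [[ 0.0949 -0.1399  0.015 ]
 [-0.0905 -0.1343  0.015 ]]
now fix [-0.0304 -0.1181  0.0984] F [0.3 0.1 0.3] t 5.55 w 0.0602
rot [ 0.008   0.0051 -0.0754] shift cm [-0.09 -0.49  4.86]
```

Request:
{"op": "move_arm", "data": {
  "moves": [0.008, 0.005, -0.075, -0.1, -0.5, 2, 6, 0.008, 0.005, -0.075, -0.1, -0.5, 4, 6, 0.008, 0.005, -0.075, -0.1, -0.5, 4.9, 6, 0.008, 0.005, -0.075, -0.1, -0.5, 4.9, 6, 0.008, 0.005, -0.075, -0.1, -0.5, 4.9, 6, 0.008, 0.005, -0.075, -0.1, -0.5, 4.9, 6]
}}

```text
clock: 6.05
tool_pos: [0.4437, -0.1823, 0.0502]
ee_rot: [[0.017, 1.0, 0.004], [0.993, -0.017, 0.118], [0.118, 0.002, -0.993]]
ft_force: [-0.0, 0.3, 0.6]
grip_width: 0.0599
grip_force: 0.0
```

```bash
python3 - <<'E'
from h import *
delta((-.035,-.113,.019),R2(.12))
E
```

```text
now fix [-0.0342 -0.1139  0.0502] F [-0.   0.3  0.6] t 6.05 w 0.0599
rot [0.0016 0.0013 0.0008] shift cm [-0.28 -0.08  3.11]
```

Request:
{"op": "move_arm", "data": {
  "moves": [0.001, 0.001, 0, -0.1, -0.1, 1, 6, 0.001, 0.001, 0, -0.2, -0.1, 2.2, 6, 0.001, 0.001, 0, -0.3, -0.1, 2.9, 6, 0.001, 0.001, 0, -0.3, -0.1, 3.0, 6, 0.001, 0.001, 0, -0.3, -0.1, 3.0, 6, 0.001, 0.001, 0, -0.3, -0.1, 3.0, 6]
}}

```text
clock: 6.55
tool_pos: [0.4424, -0.1815, 0.0196]
ee_rot: [[0.017, 1.0, 0.002], [0.993, -0.017, 0.12], [0.12, 0.0, -0.993]]
ft_force: [-0.7, 0.7, -1.1]
grip_width: 0.0604
grip_force: 0.0
```

```bash
python3 - <<'E'
from h import *
delta((-.035,-.0755,.0182),R2(.12))
E
```

```text
now fix [-0.0355 -0.1131  0.0196] F [-0.7  0.7 -1.1] t 6.55 w 0.0604
rot [-0.0001 -0.0003  0.0009] shift cm [3.72 0.06 0.59]
```

Request:
{"op": "move_arm", "data": {
  "moves": [0, 0, 0, 0.5, 0, 0.2, 6, 0, 0, 0, 1.0, 0, 0.26, 6, 0, 0, 0, 1.5, 0, 0.32, 6, 0, 0, 0, 2.0, 0, 0.38, 6, 0, 0, 0, 2.4, 0, 0.43, 6, 0, 0, 0, 2.7, 0, 0.47, 6, 0, 0, 0, 3.0, 0, 0.5, 6, 0, 0, 0, 3.3, 0, 0.54, 6, 0, 0, 0, 3.5, 0, 0.56, 6, 0, 0, 0, 3.6, 0, 0.58, 6, 0, 0, 0, 3.6, 0, 0.58, 6]
}}

```text
clock: 7.47
tool_pos: [0.4435, -0.1453, 0.0182]
ee_rot: [[0.017, 1.0, 0.003], [0.993, -0.017, 0.119], [0.119, 0.001, -0.993]]
ft_force: [0.1, -2.1, -0.1]
grip_width: 0.0602
grip_force: 1.0
```

```bash
python3 - <<'E'
from h import *
delta((-.035,-.0744,.0182),R2(.12))
E
```

```text
now fix [-0.0351 -0.077   0.0182] F [ 0.1 -2.1 -0.1] t 7.4667 w 0.0602
rot [0.0009 0.0005 0.0009] shift cm [0.25 0.01 0.03]
```

Request:
{"op": "move_arm", "data": {
  "moves": [0, 0, 0, 0.1, 0, 0.01, 6, 0, 0, 0, 0.2, 0, 0.02, 6, 0, 0, 0, 0.3, 0, 0.03, 6, 0, 0, 0, 0.35, 0, 0.04, 6, 0, 0, 0, 0.35, 0, 0.04, 6]
}}

```text
clock: 7.88
tool_pos: [0.4435, -0.1431, 0.0182]
ee_rot: [[0.016, 1.0, 0.003], [0.993, -0.016, 0.117], [0.117, 0.001, -0.993]]
ft_force: [-2.1, -7.7, 0.8]
grip_width: 0.0602
grip_force: 3.9
```

```bash
python3 - <<'E'
from h import *
delta((-.035,-.0744,.0182),R2(.12))
E
```

```text
now fix [-0.0352 -0.0747  0.0182] F [-2.1 -7.7  0.8] t 7.8833 w 0.0602
rot [0.0012 0.0026 0.0017] shift cm [0.03 0.02 0.  ]
```

Request:
{"op": "move_arm", "data": {
  "moves": [0, 0, 0, 0.1, 0, 0.01, 6, 0, 0, 0, 0.2, 0, 0.02, 6, 0, 0, 0, 0.3, 0, 0.03, 6, 0, 0, 0, 0.3, 0, 0.03, 6, 0, 0, 0, 0.3, 0, 0.03, 6]
}}

```text
clock: 8.3
tool_pos: [0.4434, -0.142, 0.0182]
ee_rot: [[0.015, 1.0, 0.004], [0.993, -0.016, 0.114], [0.114, 0.002, -0.993]]
ft_force: [-6.5, -15.1, 1.3]
grip_width: 0.0597
grip_force: 7.7
```

```bash
python3 - <<'E'
from h import *
delta((-.035,-.0744,.0182),R2(.12))
E
```

```text
now fix [-0.0353 -0.0736  0.0182] F [ -6.5 -15.1   1.3] t 8.3 w 0.0597
rot [0.0016 0.0055 0.0025] shift cm [-0.08  0.03 -0.01]
```

The push force rises while the motion stalls, so the blank bears on the fence. Backing off and up.

Request:
{"op": "move_arm", "data": {
  "moves": [0, 0, 0, -0.6, 0, -0.07, 6, 0, 0, 0, -1.5, 0, -0.2, 6, 0, 0, 0, -3, 0, -0.4, 6, 0, 0, 0, -4, 0, -1.5, 6, 0, 0, 0, -4.5, 0, -5, 4, 0, 0, 0, -5.5, 0, -9, 2, 0, 0, 0, -6.5, 0, -13, 0, 0, 0, 0, -7, 0, -17, 0, 0, 0, 0, -7, 0, -21, 0, 0, 0, 0, -7, 0, -21, 0, 0, 0, 0, -7, 0, -21, 0, 0, 0, 0, -7, 0, -21, 0]
}}

```text
clock: 9.3
tool_pos: [0.4405, -0.2319, 0.2176]
ee_rot: [[0.017, 1.0, 0.0], [0.992, -0.017, 0.122], [0.122, -0.002, -0.992]]
ft_force: [0.4, 0.4, 0.1]
grip_width: 0.0148
grip_force: 0.0
```

```bash
python3 - <<'E'
from h import *
delta((-.04,.205,.24),R2(0))
t=snap("top","t4");s=snap("side","s4")
a=cv2.resize(t["color"][185:305,190:365],None,fx=2.25,fy=2.25,interpolation=2);b=cv2.resize(s["color"][200:320,235:375],None,fx=2.8125,fy=2.25,interpolation=2)
cv2.imwrite("pics/c4.png",np.hstack([a,b])[:,:,::-1])
E
```

```text
now fix [-0.0366 -0.1636  0.2176] F [0.4 0.4 0.1] t 9.3 w 0.0148
rot [-0.002  -0.1226  0.001 ] shift cm [36.86 -0.31  2.28]
```

View pics/c4.png

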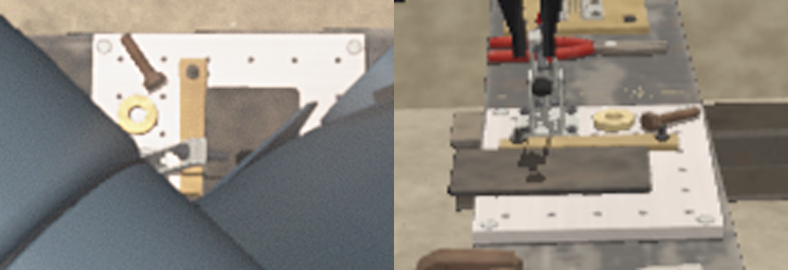

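The top view shows the blank flush on the fence with no white gap (its far end at crop v≈89). The side view shows it parallel, with the near end overhanging at (451,190). Now to the handle.

```bash
python3 - <<'E'
from h import *
t=load("t4")
print(np.round((plane(t,[(190+u/2.25,185+v/2.25) for u,v in((225,88),(285,90),(299,95),(301,105),(208,100),(208,130))],.022)-OF)@RF,4))
E
```

```text
[[ 0.0418  0.0022  0.022 ]
 [ 0.04   -0.0523  0.022 ]
 [ 0.0354 -0.065   0.022 ]
 [ 0.0261 -0.0668  0.022 ]
 [ 0.0307  0.0176  0.022 ]
 [ 0.0029  0.0173  0.022 ]]
```

Request:
{"op": "move_arm", "data": {
  "moves": [0, 0, 0, 0, 0, -2.5, 0, 0, -0.12, 0, 4, -0.3, -2, 0, 0, -0.12, 0, 8, -0.3, -1.5, 0, 0, -0.12, 0, 12, -0.3, -1, 0, 0, -0.12, 0, 16, -0.3, -0.5, 0, 0, -0.12, 0, 20, -0.3, 0, 0, 0, -0.12, 0, 24, -0.3, 0.7, 0, 0, -0.12, 0, 28, -0.3, 1.3, 0, 0, -0.12, 0, 32, -0.3, 1.8, 0, 0, -0.12, 0, 36, -0.3, 2.2, 0, 0, -0.12, 0, 36.8, -0.3, 2.3, 0, 0, -0.12, 0, 36.8, -0.3, 2.3, 0]
}}

```text
clock: 10.4
tool_pos: [0.443, 0.1376, 0.2379]
ee_rot: [[0.011, 1.0, -0.004], [1.0, -0.011, 0.001], [0.0, -0.004, -1.0]]
ft_force: [-0.1, -0.4, 1.0]
grip_width: 0.0007
grip_force: 0.0
```

```bash
python3 - <<'E'
from h import *
delta((-.04,.205,.12),R2(0))
E
```

```text
now fix [-0.0407  0.2059  0.2379] F [-0.1 -0.4  1. ] t 10.4 w 0.0007
rot [-0.0045 -0.0005  0.0067] shift cm [-0.09  0.12 11.79]
```

```bash
python3 - <<'E'
from h import *
t=snap("top","t5");s=snap("side","s5")
a=cv2.resize(t["color"][185:305,190:365],None,fx=2.25,fy=2.25,interpolation=2);b=cv2.resize(s["color"][200:320,235:375],None,fx=2.8125,fy=2.25,interpolation=2)
cv2.imwrite("pics/c5.png",np.hstack([a,b])[:,:,::-1])
for n,sh in(("side0",None),("s5",None)):
    c=load(n); m=box(c,(245,245,350,300),lambda h,r:(h[...,2]<112)&(h[...,1]>25))
    m=cv2.morphologyEx(m.astype(np.uint8),cv2.MORPH_OPEN,np.ones((7,7)))>0
    P=((plane(c,np.argwhere(m)[:,::-1],.020)-OF)@RF)[:,:2];print(n,cv2.minAreaRect(P.astype(np.float32)),m.sum())
E
```

```text
side0 ((-0.10363607853651047, 0.0011392869055271149), (0.01642283983528614, 0.07173476368188858), 2.673051357269287) 126
s5 ((-0.07705338299274445, 0.00015933066606521606), (0.08039887249469757, 0.07457538694143295), 88.679443359375) 358
```

View pics/c5.png

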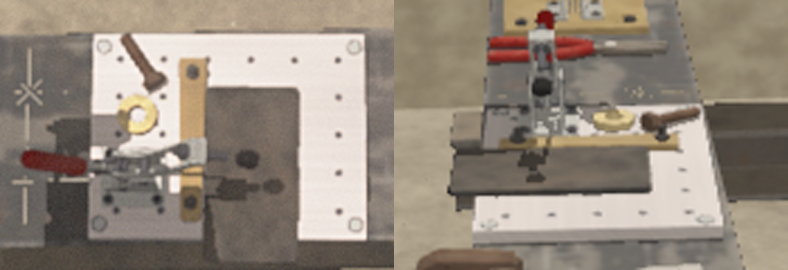

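The top view is now unobstructed. The blank spans crop (206-299, 87-262), along the fence, with the near end below the fixture's front edge (v≈240). I'll measure its edges.

```bash
python3 - <<'E'
from h import *
def edges(c,roi_right,roi_far):
    g=cv2.GaussianBlur(cv2.cvtColor(c["color"],cv2.COLOR_RGB2GRAY),(3,3),0).astype(float)
    def sub(p): # dark->bright 50% crossing
        k=np.argmax(np.diff(p)); th=(p[max(0,k-3)]+p[min(len(p)-1,k+4)])/2
        j=[i for i in range(max(0,k-3),k+4) if p[i]<=th<p[i+1]][0]; return j+(th-p[j])/(p[j+1]-p[j])
    u0,u1,v0,v1=roi_right; R=[(u0+sub(g[v,u0:u1]),v) for v in range(v0,v1)]
    a0,a1,b0,b1=roi_far; Fa=[(u,b1-sub(g[b0:b1+1,u][::-1])) for u in range(a0,a1)]
    f=lambda q:((plane(c,q,.022)-OF)@RF)[:,:2]
    R,Fa=f(R),f(Fa); k=np.polyfit(R[:,0],R[:,1],1); 
    print("right edge slope %.4f y at x=-.035 %.4f resid %.4f"%(k[0],np.polyval(k,-.035),np.std(R[:,1]-np.polyval(k,R[:,0]))),"far end x median %.4f"%np.median(Fa[:,0]), np.round(np.polyfit(Fa[:,1],Fa[:,0],1),4))
    return
t=load("t5");edges(t,(310,335,232,282),(288,318,212,236))
t=load("top0");edges(t,(315,350,212,274),(295,322,195,216))
E
```

```text
right edge slope -0.0069 y at x=-.035 -0.0640 resid 0.0004 far end x median 0.0437 [0.0136 0.0442]
right edge slope 0.0825 y at x=-.035 -0.0828 resid 0.0005 far end x median 0.0826 [-0.073   0.0799]
```

Blank: x ≈ -0.036, right edge at y -0.064 (flush), angle -0.007 rad, all good. Next, down to the left of the handle.

Request:
{"op": "move_arm", "data": {
  "moves": [0, 0, 0.007, 0, 0.1, 3, 0, 0, 0, 0.007, 0, 0.1, 6, 0, 0, 0, 0.007, 0, 0.1, 9, 0, 0, 0, 0.007, 0, 0.1, 12, 0, 0, 0, 0.007, 0, 0.1, 14, 0, 0, 0, 0.007, 0, 0.1, 14.5, 0, 0, 0, 0.007, 0, 0.1, 14.5, 0, 0, 0, 0.007, 0, 0.1, 14.5, 0, 0, 0, 0.007, 0, 0.1, 14.5, 0]
}}

```text
clock: 11.25
tool_pos: [0.4468, 0.1344, 0.0957]
ee_rot: [[0.025, 1.0, 0.002], [1.0, -0.025, 0.0], [0.001, 0.002, -1.0]]
ft_force: [0.6, -0.0, -0.4]
grip_width: 0.0009
grip_force: 0.0
```

```bash
python3 - <<'E'
from h import *
delta((-.04,.110,.105),R2(0))
E
```

```text
now fix [-0.0368  0.2028  0.0957] F [ 0.6 -0.  -0.4] t 11.25 w 0.0009
rot [ 0.0023 -0.0005 -0.0071] shift cm [-9.28 -0.25 -0.94]
```

Request:
{"op": "move_arm", "data": {
  "moves": [0, 0, 0, -1.2, -0.2, 0, 0, 0, 0, 0, -2.2, -0.2, 0, 0, 0, 0, 0, -3, -0.2, 0, 0, 0, 0, 0, -3.8, -0.2, 0, 0, 0, 0, 0, -4.6, -0.2, -0.2, 0, 0, 0, 0, -5.4, -0.2, -0.4, 0, 0, 0, 0, -6.2, -0.2, -0.6, 0, 0, 0, 0, -6.8, -0.2, -0.8, 0, 0, 0, 0, -7.4, -0.2, -1, 0, 0, 0, 0, -8, -0.2, -1, 0, 0, 0, 0, -8.5, -0.2, -1, 0, 0, 0, 0, -8.5, -0.2, -1, 0]
}}

```text
clock: 12.25
tool_pos: [0.4437, 0.0493, 0.1058]
ee_rot: [[0.025, 1.0, 0.005], [1.0, -0.025, 0.0], [0.0, 0.005, -1.0]]
ft_force: [2.1, 2.5, 1.5]
grip_width: 0.0004
grip_force: 1.5
```

```bash
python3 - <<'E'
from h import *
delta((-.04,.110,.105),R2(0))
E
```

```text
now fix [-0.0384  0.1177  0.1058] F [2.1 2.5 1.5] t 12.25 w 0.0004
rot [ 0.0049 -0.0002 -0.0072] shift cm [-0.77 -0.15  0.08]
```

Request:
{"op": "move_arm", "data": {
  "moves": [0, 0, 0, -0.2, 0, 0, 0, 0, 0, 0, -0.4, 0, 0, 0, 0, 0, 0, -0.6, 0, 0, 0, 0, 0, 0, -0.8, 0, 0, 0, 0, 0, 0, -0.9, 0, 0, 0, 0, 0, 0, -0.9, 0, 0, 0, 0, 0, 0, -0.9, 0, 0, 0]
}}

```text
clock: 12.83
tool_pos: [0.4406, 0.0426, 0.1044]
ee_rot: [[0.026, 1.0, -0.002], [1.0, -0.026, 0.003], [0.003, -0.002, -1.0]]
ft_force: [1.6, 7.6, 4.4]
grip_width: 0.0001
grip_force: 4.6
```

```bash
python3 - <<'E'
from h import *
delta((-.04,.110,.105),R2(0))
E
```

```text
now fix [-0.0414  0.1108  0.1044] F [1.6 7.6 4.4] t 12.8333 w 0.0001
rot [-0.0018 -0.0031 -0.0076] shift cm [-0.08  0.14 -0.06]
```

Position matches upright and the force is rising. One more firm push to confirm the stop.

Request:
{"op": "move_arm", "data": {
  "moves": [0, 0, 0, -0.2, 0, 0, 0, 0, 0, 0, -0.4, 0, 0, 0, 0, 0, 0, -0.4, 0, 0, 0, 0, 0, 0, -0.4, 0, 0, 0]
}}

```text
clock: 13.17
tool_pos: [0.4405, 0.0419, 0.1045]
ee_rot: [[0.029, 1.0, -0.001], [1.0, -0.029, 0.009], [0.009, -0.001, -1.0]]
ft_force: [4.6, 26.3, 4.7]
grip_width: 0.0003
grip_force: 12.8
```

```bash
python3 - <<'E'
from h import *
delta((-.04,.110,.105),R2(0))
E
```

```text
now fix [-0.0415  0.1102  0.1045] F [ 4.6 26.3  4.7] t 13.1667 w 0.0003
rot [-0.0013 -0.0087 -0.0107] shift cm [-0.01  0.15 -0.05]
```

Against the stop (26 N, no motion). Back off and look.

Request:
{"op": "move_arm", "data": {
  "moves": [0, 0, 0, 1, 0, 0, 0, 0, 0, 0, 3, 0, 0, 0, 0, 0, 0, 6, 0, 0, 0, 0, 0, 0, 9, 0, -2, 0, 0, 0, 0, 10, 0, -6, 0, 0, 0, 0, 10, 0, -10, 0, 0, 0, 0, 10, 0, -13, 0, 0, 0, 0, 10, 0, -13, 0, 0, 0, 0, 10, 0, -13, 0, 0, 0, 0, 10, 0, -13, 0]
}}

```text
clock: 14.0
tool_pos: [0.4422, 0.1366, 0.2335]
ee_rot: [[0.024, 1.0, -0.004], [1.0, -0.024, -0.0], [-0.0, -0.004, -1.0]]
ft_force: [0.2, -0.3, 0.7]
grip_width: 0.0007
grip_force: 0.0
```

```bash
python3 - <<'E'
from h import *
delta((-.04,.110,.105),R2(0))
t=snap("top","t6");s=snap("side","s6")
a=cv2.resize(t["color"][185:305,190:365],None,fx=2.25,fy=2.25,interpolation=2);b=cv2.resize(s["color"][200:320,235:375],None,fx=2.8125,fy=2.25,interpolation=2)
cv2.imwrite("pics/c6.png",np.hstack([a,b])[:,:,::-1])
E
```

```text
now fix [-0.0415  0.2049  0.2335] F [ 0.2 -0.3  0.7] t 14.0 w 0.0007
rot [-0.0035  0.0004 -0.0061] shift cm [-9.48  0.25 12.86]
```

View pics/c6.png

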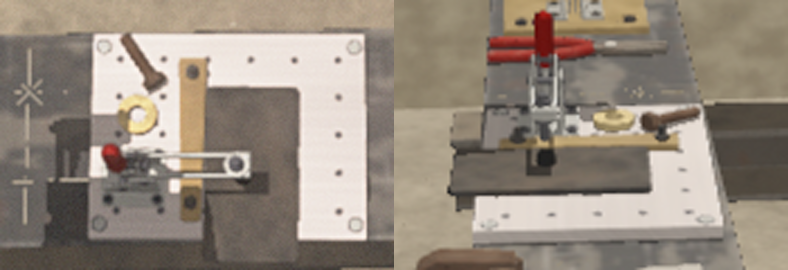

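The handle is upright (red at (112,157) in the top view and (543,35) in the side view). The arm is down with its foot on the blank at (240,165), the blank still lies along the fence, and the bystanders are unmoved. Handing in.

```bash
python3 -c "
from workcell import *
print(hand_in())"
```

```text
the job is handed in; nothing more can be done
None
```

The job is handed in: the blank lies flush along the fence with its near end about 21 mm past the fixture's front edge, the clamp handle was pushed upright against its stop, and the foot is down on the blank; the foot's pressing force could not be measured directly, and no verdict came back.

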